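# Offer a spread circlip up to its groove on a stub axle

## Robot

A 6-joint arm with a two-finger parallel gripper is mounted at the origin on a cart in front of the work surface, level with it; the furniture and walls round the work are solid. World frame = base frame: x ahead of the robot, y to its left, z up, the work surface at z = 0. Lengths are in m, angles in degrees, forces in N, time in s.
With the tool pointing down it reaches from about 0.35 to 0.925 m from the base axis. Payload 6.4 kg.
Tool frame: the origin (TCP) lies at the very end of the fingers, on their centre line; the grasp point (between the pads) lies 19 mm behind it; z points along the fingers, y is the line along which they close (so a half turn about z gives the same grasp; the last joint's range is limited). The gripper opens to 94 mm and grips with 3 to 60 N. Pads are 16 mm wide; open, the fingers measure 119 mm over their backs; the gripper's body (75 mm by 177 mm) begins 78 mm behind the grasp point.
Start: joints at [-82.626, 14.043, 89.255, -0, 76.702, -9.975], TCP at [0.194, -0.62, 0.205] pointing down, gripper open.
Joint ranges: [-179.41, 179.41], [-58.25, 129.5], [7.25, 145.43], [-54.29, 234.29], [11.92, 165.04], [-157.13, 157.13]. Speed limits (degrees/s): [147.25, 147.25, 180, 180, 180, 180].

## Interface

Orientations are given as [roll, pitch, yaw] about the fixed x, y, z axes, in that order (R = Rz(yaw) Ry(pitch) Rx(roll)).
In Python, from rig import r gives the robot as it stands.
- The arm moves only by the shell command python3 nudge.py FILE [OPENING] [FORCE], which reads ROWS from the file FILE. ROWS is a JSON object whose key "offsets" holds a list of rows, 1 to 10 of them, each of 4 numbers: dx, dy, dz in m, then a turn about the tool's z in degrees; each row shifts and turns the commanded pose from where the row before left it, along the tool's axes as they then stand; what a row does not reach is not made up. A row lasts 1/12 s, in which the tool goes at most 0.0417 m and 7.16 degrees, less where a joint would pass 70% of its speed; a pose out of reach is approached as far as the arm can. OPENING is the opening from 0.0 (shut) to 1.0 (fully open), set as the command begins (- or left out keeps the last). The fingers move at their own pace and stop on an object; FORCE is the grip in N (left out, the last holds). Time passes only in rows, so rows that do not move let the fingers close. It prints the time, the measured TCP pose, the force, the opening and the grip force at its end. Input that does not fit is refused with a message, and nothing moves.
- r.get_state(): the state, without advancing time (a new reading comes with each control period).
- r.camera(name): name is "scene" or "top" or "wrist"; returns the picture (420x560x3 uint8, red, green, blue); there is no depth.
- r.calibration(name): a dict with "camera_matrix" (3x3 intrinsics, pixels), "rvec" (rotation vector, rad) and "tvec" (3), from world to camera coordinates, as OpenCV has them. Camera axes: x right, y down, z forward; pixel columns grow to the right and rows downward; lengths in m; the calibration is good to about 2 mm. A picture is of the moment at which its call begins: read the wrist's pose just before it. calibration takes no time and is no camera call; for the wrist camera it gives the pose at the moment of the call.
- r.finish_job(): hands the job in; it is judged then, once.
The state is a dict: "time_s": time; "q": joint angles; "dq": joint speeds; "joint_torque": joint torques, N m; "tool_pos": TCP position; "ee_rot": TCP orientation; "force": force on the tool from outside, world axes, zero at the start; "wrist_torque": the same for the moment, N m; "grip_width": opening from 0.0 (shut) to 1.0 (fully open); "gripper_force": force on a finger pad.
Only numpy, scipy, OpenCV 4.12 (cv2) and the standard library are available. Lean on these libraries where they do the work, as an engineer would, in place of code of your own. Each camera call takes 0.05 s, during which the arm holds its last target. There are 200 camera calls.

## Task

Take the circlip pliers from the wooden stand: their tips already carry the retaining ring, and squeezing the handles spreads it. Squeeze them fully so that the ring opens, and lower the spread ring over the end of the stub axle whose groove is still empty, until it lies level at the groove just above the bearing; leave the axle that already has its ring alone, and do not knock over or shift the things around. Finish there, still gripping the pliers with the ring held fully spread round the groove and not pressed hard onto the bearing: do not let it snap in, let go or put anything down.

Things in the scene. Friction and masses are not known exactly. Their poses are not given: they have to be found in the camera images.
- pliers: External circlip pliers, 125 mm long, 200 g, upright in the stand, tips down, handles up. Origin: midway between the tips, at mid-thickness of the ring. z points up to the handles; y is the line along which the handles are squeezed together; the ring sticks out towards +x. Pivot at z = 46 mm. Slip guards 7 mm proud at z = 62 to 67 mm rest on the stand; the pliers lift straight up out of it.
- grip (a point): On the pliers' axis at z = 100 mm, middle of the two black handles (z = 67 to 122 mm, 13 mm wide along x): put the finger pads here, one outside each. Over their outer faces: 61 mm here and 68 mm at the top when relaxed, 45 mm and parallel when squeezed to the stop. As they close they rise about 5 mm over pivot and ring, so with the hand still the ring sinks up to 5 mm.
- ring_centre (a point): Centre of the ring's bore when fully spread, at mid-thickness, 9.2 mm along +x from the pliers' origin. The steel ring is split, 3.5 mm thick, a lug on each tip of the pliers, where it stays. Bore 26 mm relaxed (too small for the axle), 31.7 mm fully spread; then 40 mm outside. The axle may pass up between the tips to 14 mm above the ring.
- lever_l (a joint): How far the pliers are squeezed: 0 relaxed, 0.148 rad fully squeezed at the stop, ring fully spread. A spring opens the pliers; full squeeze needs about 7 N on each handle, so grip with 20 N or more and let the fingers close until the pliers stop them.
- stand: Fixed wooden stand, base 80 x 100 x 14 mm, two cheeks 26 mm wide at 26 to 39 mm either side of the middle, 99 mm tall. Same axes as the relaxed pliers in it. Origin at the middle of the underside. (To the right of the bench, beyond y = -0.55 m, stands an open shelf rack close to where the hand starts: bring the hand straight in over the bench before swinging or turning it.)
- axle_open: Fixed stub axle without a ring. Round flange 84 mm wide on the bench; on it a bearing, 54 mm wide, up to 38.5 mm above the bench, its inner race and washer (37 mm wide) up to 40.5 mm; then the upright axle end, 28 mm in diameter, chamfered, top at 54 mm. Origin at the middle of the underside, z up.
- groove (a point): Middle of the empty groove, on the axle's centre line, 42.75 mm above the bench; the groove runs from 40.5 to 45 mm. A ring lying on the washer has its centre at 42.25 mm.
- axle_done: The same stub axle, finished: a closed ring already sits in its groove. Fixed; leave it alone.
- vernier: Bystander: vernier caliper lying on the bench, 62 x 192 x 10 mm.
- parts_tray: Bystander: zinc tray with small castings, 90 x 150 x 21 mm.
- oil_bottle: Bystander: upright oil bottle, 44 mm diameter, 115 mm tall.

How it is judged (in metres and radians):
On the way, in this order (a step that is already met when the one before it is completed fails the run):
1. the pliers are lifted clear of the stand, gripped (height (world z) of ring_centre above 0.062 m and contact force between the fingers and pliers above 2 N and contact force between pliers and stand below 0.2 N), for 0.2 s.
2. the spread ring is over the end of the axle with the empty groove (value of joint lever_l above 0.125 rad and horizontal distance between ring_centre and groove below 0.006 m and z of ring_centre in the frame of axle_open above 0.056 m), for 0.1 s.
At the end, for the whole second after the job is handed in: The gripper still holds the pliers squeezed to at least 0.125 rad; the ring's centre is within 3 mm of the axle's centre line and within 2 mm of the groove's mid-height, the pliers upright within 0.1 rad and at rest, off the stand, and pressing on the axle and bearing with less than 10 N (horizontal distance between ring_centre and groove below 0.003 m and z of ring_centre in the frame of groove between -0.002 and 0.002 m and angle between pliers's own z axis and vertical below 0.1 rad and value of joint lever_l above 0.125 rad and linear speed of pliers below 0.02 m/s and contact force between the fingers and pliers above 4 N and contact force between pliers and axle_open below 10 N and contact force between pliers and stand below 0.2 N); the arm keeps its last pose, push and grip.
It fails at once if the finished axle is knocked (contact force between any of pliers, the arm, the fingers and axle_done above 2 N).
It fails at once if a bystander is shifted or knocked over (distance of any of vernier, parts_tray, oil_bottle from where it was at the start of the episode above 0.03 m).
It also fails if it takes over 43 s, if anything falls off the work surface, if the arm or the gripper's body presses on something with over 40 N, if the wrist force passes 120 N, or if a joint passes its speed limit or range.

## Working session

There is one attempt and no reset: what is moved stays moved. The work goes in short steps, Python scripts to look and compute and a shell command to move; the robot and the scene stay as the last step left them, time stands still between calls to the robot, and variables do not carry over. Pictures are saved under pics/ and viewed, at most 10 in all, crops included, and the job is handed in when it is done.

```bash
ls; mkdir -p pics
cat > h.py <<'E'
import numpy as np, cv2
from rig import r
from scipy.spatial.transform import Rotation as R
def cal(n):
    c=r.calibration(n); K=np.array(c["camera_matrix"],float); Rm=cv2.Rodrigues(np.array(c["rvec"],float))[0]; t=np.array(c["tvec"],float).ravel()
    return K,Rm,t
def ray(c,u,v):
    K,Rm,t=c; d=Rm.T@np.linalg.solve(K,[u,v,1.0]); return -Rm.T@t,d/np.linalg.norm(d)
def plane(c,u,v,z):
    o,d=ray(c,u,v); return o+d*(z-o[2])/d[2]
def proj(c,P):
    K,Rm,t=c; p=K@(Rm@np.array(P,float)+t); return p[:2]/p[2]
def tri(rays):
    A=np.zeros((3,3));b=np.zeros(3)
    for o,d in rays:
        M=np.eye(3)-np.outer(d,d);A+=M;b+=M@o
    return np.linalg.solve(A,b)
def save(n,img): cv2.imwrite("pics/"+n+".png",img[:,:,::-1])
E
python3 - <<'E'
from h import *
for n in("top","scene"):
    save(n,r.camera(n)); c=cal(n); print(n,c[0].tolist(),(-c[1].T@c[2]).round(3),c[1][2].round(2))
print(r.get_state())
E
```

```text
nudge.py
pics
rig.py
top [[404.7127276008704, 0.0, 279.1916238610533], [0.0, 404.7127276008704, 205.4807260434705], [0.0, 0.0, 1.0]] [ 0.416 -0.005  1.023] [ 0.12 -0.01 -0.99]
scene [[507.0225067694536, 0.0, 277.311459077627], [0.0, 507.0225067694536, 204.06980316776023], [0.0, 0.0, 1.0]] [-0.179 -0.456  0.712] [ 0.7   0.42 -0.58]
{'time_s': 0.1, 'q': array([-8.26252750e+01,  1.40795086e+01,  8.93169225e+01, -7.24840564e-04,
        7.67006754e+01, -9.97607714e+00]), 'dq': array([-0.10397993,  0.00982266, -0.14626889, -0.07324191, -0.00814168,
       -0.0140293 ]), 'joint_torque': array([-6.38736547e-04, -4.16912770e+01, -3.15526414e+01,  6.87363348e-02,
        3.10002943e-02, -4.97685869e-05]), 'tool_pos': array([ 0.19376746, -0.61989096,  0.20447176]), 'ee_rot': array([-1.79904240e+02, -1.61279594e-02,  1.73509560e+01]), 'force': array([-0.09398245,  0.53946588, -0.07151358]), 'wrist_torque': array([-0.022131  ,  0.0144125 , -0.03479198]), 'gripper_force': 0.0, 'grip_width': 1.002808204382423}
```

View pics/top.png

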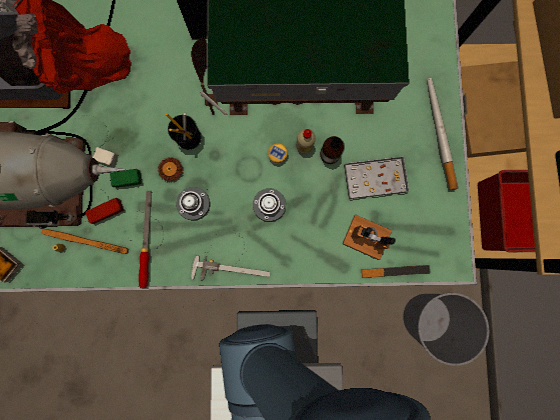

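View pics/scene.png

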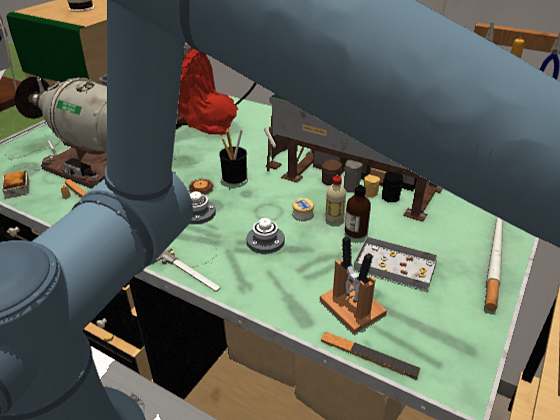

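The top view shows the two axles at about (192,203) and (269,204), and the stand with the pliers at about (370,237). The scene view shows the pliers' handle tops at about (347,243) and (366,258). I'll enlarge these regions.

Run:
```python
from h import *
t=cv2.imread("pics/top.png"); s=cv2.imread("pics/scene.png")
f=lambda im,x,y,w,h,k:cv2.resize(im[y:y+h,x:x+w],None,fx=k,fy=k,interpolation=cv2.INTER_CUBIC)
a=f(t,170,180,130,50,6); b=f(t,335,205,70,60,5);c=f(s,315,230,80,100,3)
o=np.zeros((600,790,3),np.uint8);o[:300,:780]=a;o[300:600,:350]=b;o[300:600,360:600]=c
cv2.imwrite("pics/z.png",o)
c=cal("top")
for n,u,v,z in[("axL",192,203,.04),("axR",269,204,.04),("stand",370,237,.05),("vern",230,268,0),("tray",377,178,.01),("bottle",332,150,.1)]:print(n,plane(c,u,v,z).round(3))
```

```text
axL [0.546 0.201 0.04 ]
axR [0.541 0.013 0.04 ]
stand [ 0.457 -0.229  0.05 ]
vern [0.387 0.113 0.   ]
tray [ 0.608 -0.263  0.01 ]
bottle [ 0.659 -0.137  0.1  ]
```

View pics/z.png

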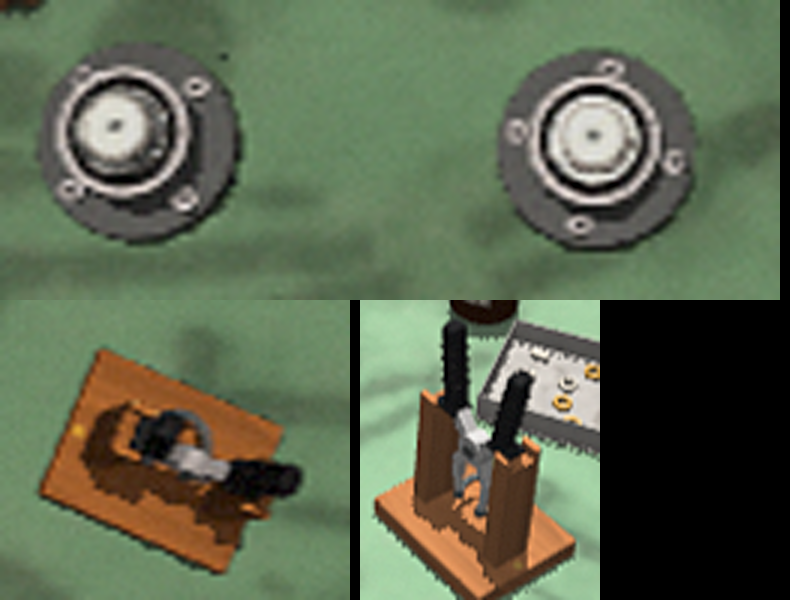

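The crop shows both axles with similar tops, so I can't yet tell which one has its ring. The stand's long side runs about 24° off world y, and the ring sticks out to the upper right (crop pixel (200,425)). I'll move the hand in over the bench and look with the wrist camera.

```bash
echo '{"offsets":[[0.03,-0.027,-0.008,0],[0.03,-0.027,-0.008,0],[0.03,-0.027,-0.008,0],[0.03,-0.027,-0.008,0],[0.03,-0.027,-0.008,0],[0.03,-0.027,-0.008,0],[0.03,-0.027,-0.008,0],[0.03,-0.027,-0.008,0],[0.03,-0.027,-0.008,0],[0.03,-0.027,-0.008,0]]}' > mv.in && python3 nudge.py mv.in 1.0 30
python3 - <<'E'
from h import *
save("w1",r.camera("wrist"));c=cal("wrist");print((-c[1].T@c[2]).round(3),c[1].round(2),c[0][0,0]); np.savez("w1",K=c[0],R=c[1],t=c[2])
print(r.get_state()["tool_pos"],r.get_state()["ee_rot"])
for P in [(.457,-.229,.05),(.546,.201,.04),(.541,.013,.04)]:print(proj(c,P))
E
```

```text
time_s: 0.93
tool_pos: [0.4, -0.2713, 0.2855]
ee_rot: [-180.0, 0.0, 17.3]
force: [0.6, -0.2, 0.4]
grip_width: 0.998
gripper_force: 0.0
[ 0.482 -0.241  0.467] [[ 0.3  -0.95  0.  ]
 [-0.91 -0.29  0.28]
 [-0.27 -0.09 -0.96]] 350.72466832823034
[ 0.40345081 -0.2665786   0.28752153] [-179.99588271   -0.24740201   17.70730347]
[258.16682353 126.04148289]
[-123.89719594  -94.23606265]
[ 63.01870023 -23.51083925]
```

View pics/w1.png

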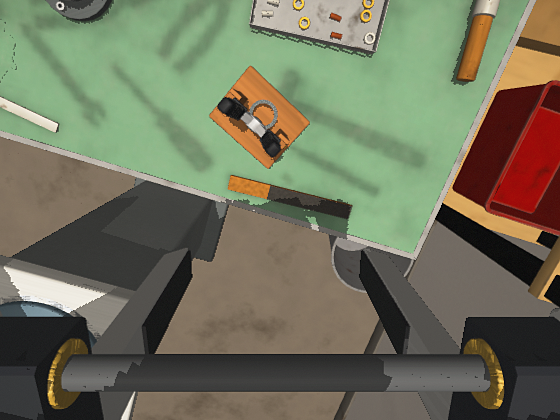

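The wrist view shows the stand at about (260,117), with the handle tops at (228,105) and (270,147) and the ring at (264,112). Next I'll look at the axles.

```bash
echo '{"offsets":[[0.025,-0.03,0,0],[0.025,-0.03,0,0],[0.025,-0.03,0,0],[0.025,-0.03,0,0],[0.025,-0.03,0,0],[0.025,-0.03,0,0],[0.025,-0.03,0,0],[0.025,-0.03,0,0],[0.025,-0.03,0,0],[0,0,0,0]]}' > mv.in && python3 nudge.py mv.in
python3 - <<'E'
from h import *
c=cal("wrist");save("w2",r.camera("wrist")); np.savez("w2",K=c[0],R=c[1],t=c[2])
print(r.get_state()["tool_pos"],r.get_state()["ee_rot"])
im=cv2.imread("pics/w2.png");o=[]
for P in [(.546,.201,.04),(.541,.013,.04)]:
    p=proj(c,P);print(p);x,y=np.clip(p.astype(int)-50,0,[460,320]);print(x,y);o.append(cv2.resize(im[y:y+100,x:x+100],(395,395),interpolation=cv2.INTER_CUBIC))
cv2.imwrite("pics/w2z.png",np.hstack(o))
E
```

```text
time_s: 1.82
tool_pos: [0.5347, 0.0565, 0.2848]
ee_rot: [-179.9, -0.0, 17.7]
force: [1.3, 0.1, -0.4]
grip_width: 0.997
gripper_force: 0.0
[0.53409652 0.05407348 0.28470813] [-1.79962277e+02  7.05661341e-02  1.76401372e+01]
[161.90572628 131.53590353]
111 81
[310.6034083  182.98305266]
260 132
```

View pics/w2z.png

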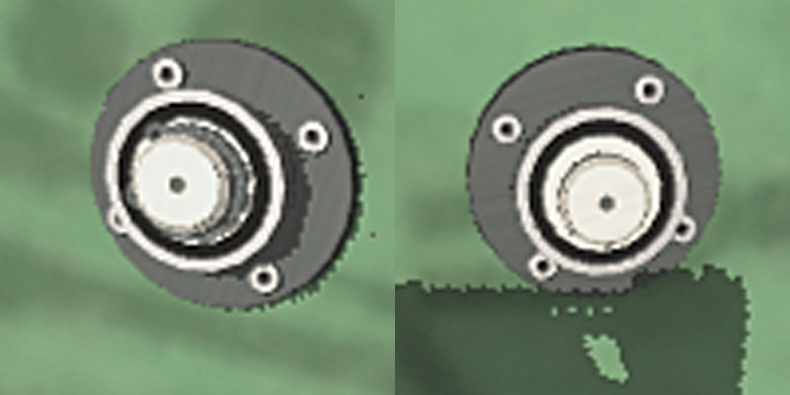

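The left axle (crop (190,180)) shows a dark steel annulus with lugs at (155,130). The right axle (crop (605,200)) shows only the bright washer. I'll confirm from closer in, which also gives a second baseline.

```bash
echo '{"offsets":[[-0.01,-0.01,0.025,0],[-0.01,-0.01,0.025,0],[-0.01,-0.01,0.025,0],[0,0,0,0],[0,0,0,0]]}' > mv.in && python3 nudge.py mv.in
python3 - <<'E'
from h import *
c=cal("wrist");save("w3",r.camera("wrist")); np.savez("w3",K=c[0],R=c[1],t=c[2])
im=cv2.imread("pics/w3.png");o=[]
for P in [(.546,.201,.04),(.541,.013,.04)]:
    p=proj(c,P);x,y=np.clip(p.astype(int)-60,0,[440,300]);print(p,x,y);o.append(cv2.resize(im[y:y+120,x:x+120],(395,395),interpolation=cv2.INTER_CUBIC))
cv2.imwrite("pics/w3z.png",np.hstack(o))
E
```

```text
time_s: 2.28
tool_pos: [0.4954, 0.0704, 0.2095]
ee_rot: [-180.0, 0.1, 17.3]
force: [0.8, -0.3, 1.1]
grip_width: 1.001
gripper_force: 0.0
[159.63621179 101.64400487] 99 41
[343.65195404 165.27376907] 283 105
```

View pics/w3z.png

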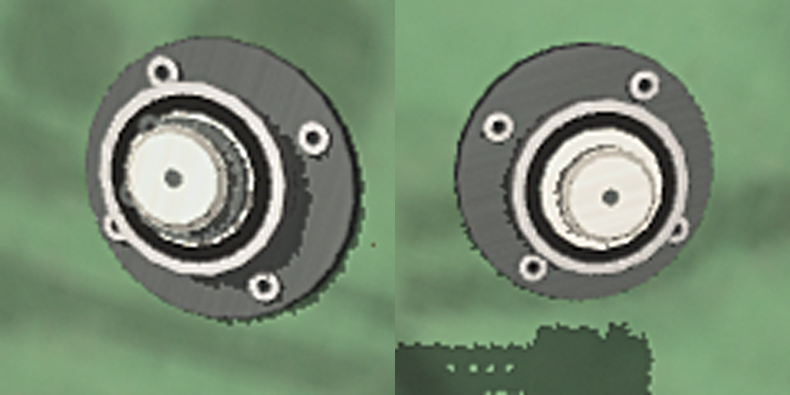

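Confirmed: the left axle has the ring, with two lugs at crop (148,122) and (128,197), and the right axle is open, with its centre dot at crop (610,197). I'll go back above the pliers and turn to their heading.

```bash
echo '{"offsets":[[-0.0158,0.0344,-0.0094,0],[-0.0158,0.0344,-0.0094,0],[-0.0158,0.0344,-0.0094,0],[-0.0158,0.0344,-0.0094,0],[-0.0158,0.0344,-0.0094,0],[-0.0158,0.0344,-0.0094,0],[-0.0158,0.0344,-0.0094,0],[-0.0158,0.0344,-0.0094,0]]}' > mv.in && python3 nudge.py mv.in; echo '{"offsets":[[0,0,0,6.9],[0,0,0,6.9],[0,0,0,6.9],[0,0,0,6.9],[0,0,0,6.9],[0,0,0,6.9],[0,0,0,0],[0,0,0,0]]}' > mv.in && python3 nudge.py mv.in
python3 - <<'E'
from h import *
c=cal("wrist");save("w4",r.camera("wrist")); np.savez("w4",K=c[0],R=c[1],t=c[2])
L=lambda n:(lambda d:(d["K"],d["R"],d["t"]))(np.load(n+".npz"))
rs=[ray(L("w2"),313.2,183.2),ray(L("w3"),348.1,164.7),ray(cal("top"),268.6,202.3)]
print("axle top",tri(rs),"wrist only",tri(rs[:2]))
print([plane(L("w2"),313.2,183.2,.054),plane(L("w3"),348.1,164.7,.054),plane(cal("top"),268.6,202.3,.054)])
for n,o in(("w2",(313,183)),("w3",(348,165))):
    im=cv2.imread("pics/"+n+".png").astype(int); b,g,rr=im[...,0],im[...,1],im[...,2]
    m=((g-np.maximum(b,rr))<12).astype(np.uint8); 
    h=cv2.cvtColor(im.astype(np.uint8),cv2.COLOR_BGR2HSV);m=((h[...,1]<35)).astype(np.uint8)
    k,lab,st,ce=cv2.connectedComponentsWithStats(m); i=lab[o[1],o[0]+12]
    cs=max(cv2.findContours((lab==i).astype(np.uint8),0,1)[0],key=len)
    P=np.array([plane(L(n),u,v,.012)[:2] for u,v in cv2.convexHull(cs)[:,0].astype(float)],np.float32);print(n,st[i],cv2.minEnclosingCircle(P))
im=cv2.imread("pics/w4.png");cv2.imwrite("pics/w4z.png",cv2.resize(im[60:360,130:430],(600,600),interpolation=cv2.INTER_CUBIC))
E
```

```text
time_s: 3.0
tool_pos: [0.4581, -0.2329, 0.2893]
ee_rot: [179.7, -0.2, 17.3]
force: [-0.5, -0.1, 0.2]
grip_width: 0.996
gripper_force: 0.0
time_s: 3.67
tool_pos: [0.4584, -0.2305, 0.2877]
ee_rot: [179.9, -0.2, -23.9]
force: [-0.7, 0.4, 0.2]
grip_width: 1.005
gripper_force: 0.0
axle top [0.5439857  0.01266879 0.05429461] wrist only [0.54402977 0.01215609 0.05309446]
[array([0.54411988, 0.01224616, 0.054     ]), array([0.54417866, 0.0124477 , 0.054     ]), array([0.54360665, 0.0131846 , 0.054     ])]
w2 [ 278  144   64   63 3105] ((0.5442318916320801, 0.013033666647970676), 0.04222194477915764)
w3 [ 301  118   78   78 4680] ((0.5443111658096313, 0.013278906233608723), 0.0420382022857666)
```

View pics/w4z.png

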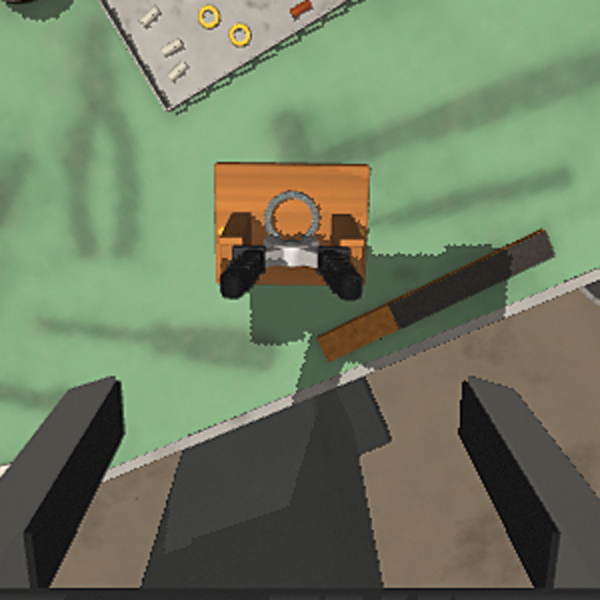

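The wrist view shows the stand square to the hand: base corners at crop (215,163) and (370,166), handle tops at (236,284) and (349,285), and the ring centre near (293,215). Now I'll get the numbers.

Run:
```python
from h import *
L=lambda n:(lambda d:(d["K"],d["R"],d["t"]))(np.load(n+".npz"))
H={}
for n,c,o in(("w4",L("w4"),(276,170)),("w1",L("w1"),(260,117)),("top",cal("top"),(369,238))):
    im=cv2.imread("pics/"+n+".png");h=cv2.cvtColor(im,cv2.COLOR_BGR2HSV)
    win=np.zeros(im.shape[:2],np.uint8);cv2.circle(win,o,62 if n!="top" else 32,1,-1)
    m=((h[...,0]<18)&(h[...,1]>110)&(h[...,2]>40)).astype(np.uint8)*win
    k,lab,st,ce=cv2.connectedComponentsWithStats(m);i=1+np.argmax(st[1:,4])
    hull=cv2.convexHull(np.argwhere(lab==i)[:,::-1].astype(np.int32))[:,0].astype(float)
    P=np.array([plane(c,u,v,.014)[:2] for u,v in hull],np.float32);(x,y),wh,a=cv2.minAreaRect(P);print(n,"base",x,y,wh,a)
    b=((h[...,2]<50)).astype(np.uint8)*win
    k,lab,st,ce=cv2.connectedComponentsWithStats(b)
    for i in range(1,k):
        if st[i,4]>60 and st[i,4]<2500:
            q=np.argwhere(lab==i)[:,::-1].astype(np.float32);print("  black",st[i],ce[i].round(1),cv2.minAreaRect(q))
    print("  stand pts",[proj(c,p).round(1) for p in[(.457,-.229,.159),(.457,-.229,.037)]])
im=[]
for n,o in(("w4",(276,180)),("w1",(250,126)),("top",(369,238))):
    a=cv2.imread("pics/"+n+".png");s=45 if n!="top" else 25;im.append(cv2.resize(a[o[1]-s:o[1]+s,o[0]-s:o[0]+s],(266,266),interpolation=cv2.INTER_CUBIC))
cv2.imwrite("pics/hz.png",np.hstack(im))
```

```text
w4 base 0.46023526787757874 -0.23238199949264526 (0.09896273165941238, 0.07943359017372131) 65.1915512084961
  black [240 182  23  27 394] [250.9 195.4] ((250.6680450439453, 195.1516571044922), (20.732683181762695, 26.7985782623291), 5.194429397583008)
  black [288 183  23  27 416] [299.3 196. ] ((299.0, 196.0), (26.0, 22.0), 90.0)
  stand pts [array([273.8, 204.7]), array([273.8, 178.8])]
w1 base 0.46370476484298706 -0.2264796793460846 (0.0997420996427536, 0.07961994409561157) 65.63558959960938
  black [218  97  29  23 321] [232.6 108.4] ((231.6999969482422, 107.4000015258789), (26.000001907348633, 19.0), 36.869895935058594)
  black [260 130  21  27 281] [269.9 143. ] ((270.7500305175781, 142.75), (23.334524154663086, 18.384775161743164), 45.0)
  stand pts [array([252.5, 132.5]), array([258.7, 125.5])]
top base 0.45737892389297485 -0.2338026463985443 (0.10897782444953918, 0.08030223101377487) 65.19027709960938
  black [361 227  11  11  73] [365.9 231.6] ((365.45587158203125, 231.57351684570312), (7.88893461227417, 11.833402633666992), 30.963754653930664)
  black [375 237  20  12 134] [384.8 241.8] ((384.5, 242.5), (11.0, 19.0), 90.0)
  stand pts [array([381.5, 234.5]), array([368.6, 237.1])]
```

View pics/hz.png

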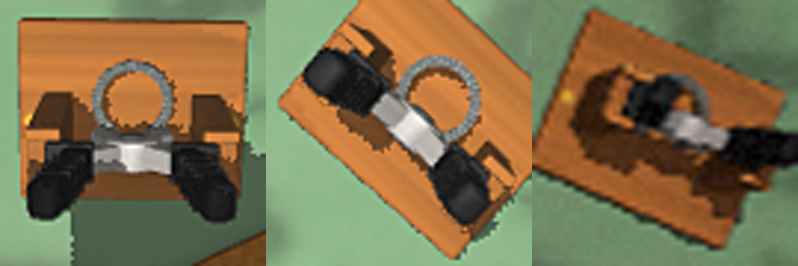

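The handle tips in w4 are at about (246.6,203.7) and (305.1,204.7). In the top view the right tip is at (392.5,240.5).

Run:
```python
from h import *
d=np.load("w4.npz");w=(d["K"],d["R"],d["t"]);t=cal("top");s=cal("scene")
print("tri right tip",tri([ray(w,305,204),ray(t,392,240.5)]))
o=np.array([.4602,-.2324,.037]);Rz=R.from_euler("z",-24.8,degrees=True).as_matrix()
for p in[(0,.029,.122),(0,-.029,.122),(.009,0,0)]:
    P=o+Rz@np.array(p);print(P.round(3),proj(w,P).round(1),proj(t,P).round(1),proj(s,P).round(1))
st=r.get_state();T=R.from_euler("xyz",st["ee_rot"],degrees=True).as_matrix();print(st["tool_pos"],st["ee_rot"])
g=o+[0,0,.1];print("to grasp in tool axes",T.T@(g+[0,0,-.019]-st["tool_pos"]))
```

```text
tri right tip [ 0.44365108 -0.25443603  0.14845327]
[ 0.472 -0.206  0.159] [243.8 199.7] [370.5 227.5] [347.6 233.3]
[ 0.448 -0.259  0.159] [307.7 200.6] [395.6 238.5] [370.7 251.2]
[ 0.468 -0.236  0.037] [275.4 168.1] [371.4 232.4] [356.9 291.3]
[ 0.45826115 -0.23022048  0.28729757] [ 1.79953581e+02 -1.47596065e-01 -2.39288257e+01]
to grasp in tool axes [0.0022201  0.00106863 0.16930477]
```

```bash
echo '{"offsets":[[0.001,0.0005,0.03,0.5],[0.001,0.0005,0.03,0.4],[0,0,0.03,0],[0,0,0.02,0],[0,0,0,0],[0,0,0,0],[0,0,0,0]]}' > mv.in && python3 nudge.py mv.in
python3 - <<'E'
from h import *
c=cal("wrist");save("w5",r.camera("wrist")); np.savez("w5",K=c[0],R=c[1],t=c[2])
im=cv2.imread("pics/w5.png");a=cv2.imread("pics/w4.png")
cv2.imwrite("pics/w5z.png",np.hstack([cv2.resize(im[90:320,160:390],(460,460)),cv2.resize(a[140:215,230:320],(330,460)[::1],interpolation=cv2.INTER_CUBIC)]))
E
```

```text
time_s: 4.3
tool_pos: [0.4602, -0.2318, 0.1777]
ee_rot: [180.0, -0.2, -24.9]
force: [-0.3, -0.6, -0.1]
grip_width: 0.999
gripper_force: 0.0
```

View pics/w5z.png

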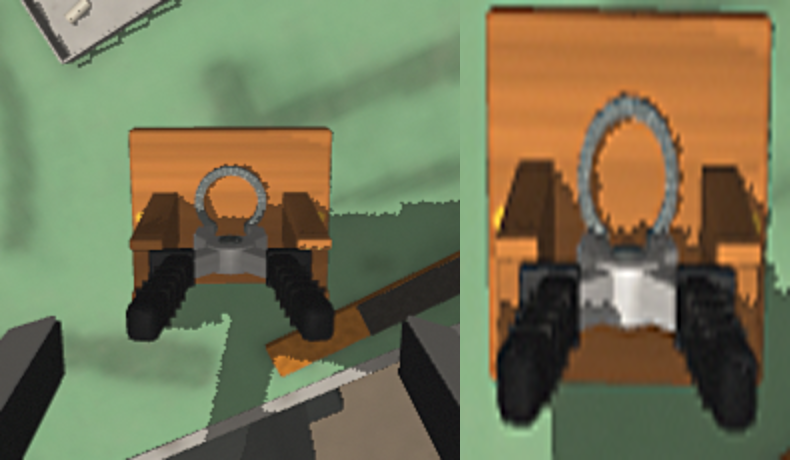

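The tips' near edges are at w5 (230.5,260) and (318,260), and at w4 (245.5,209.3) and (305.8,209.6). The far edge of the ring's bore is at (275.5,178.5) in w5 and (276.1,158.8) in w4.

Run:
```python
from h import *
L=lambda n:(lambda d:(d["K"],d["R"],d["t"]))(np.load(n+".npz"))
a,b=L("w4"),L("w5")
o=np.array([.4602,-.2324,.037]);Rz=R.from_euler("z",-24.8,degrees=True).as_matrix()
for n,p,q in(("L",(245.5,209.3),(230.5,260)),("R",(305.8,209.6),(318,260)),("ring",(276.1,158.8),(275.5,178.5))):
    X=tri([ray(a,*p),ray(b,*q)]);print(n,X.round(4),"in pliers guess",(Rz.T@(X-o)).round(4))
    z=.159 if n!="ring" else .037
    print("  at z",[(Rz.T@(plane(c,*u,z)-o)).round(4) for c,u in((a,p),(b,q))])
im=cv2.imread("pics/w5.png");h=cv2.cvtColor(im,cv2.COLOR_BGR2HSV);m=((h[...,0]<18)&(h[...,1]>110)&(h[...,2]>40)).astype(np.uint8);m[232:]=0
k,lab,st,ce=cv2.connectedComponentsWithStats(m);i=1+np.argmax(st[1:,4]);q=np.argwhere(lab==i)[:,::-1]
P=np.array([plane(b,u,v,.014)[:2] for u,v in cv2.convexHull(q.astype(np.int32))[:,0].astype(float)],np.float32);print(st[i],cv2.minAreaRect(P))
```

```text
L [ 0.4615 -0.2013  0.1488] in pliers guess [-0.0118  0.0288  0.1118]
  at z [array([-0.009 ,  0.0275,  0.122 ]), array([-0.007 ,  0.0279,  0.122 ])]
R [ 0.4381 -0.2529  0.1494] in pliers guess [-0.0115 -0.0279  0.1124]
  at z [array([-0.0085, -0.0277,  0.122 ]), array([-0.0072, -0.0259,  0.122 ])]
ring [ 0.4804 -0.2422  0.051 ] in pliers guess [ 0.0225 -0.0004  0.014 ]
  at z [array([ 0.0205, -0.0007, -0.    ]), array([ 0.0198, -0.0003, -0.    ])]
[ 225  154  101   78 4922] ((0.45998305082321167, -0.23217248916625977), (0.10226975381374359, 0.07954121381044388), 65.02365112304688)
```

```bash
echo '{"offsets":[[-0.0005,0,0.02,0],[0,0,0.02,0],[0,0,0.015,0],[0,0,0.0045,0],[0,0,0,0],[0,0,0,0],[0,0,0,0]]}' > mv.in && python3 nudge.py mv.in; echo '{"offsets":[[0,0,0,0],[0,0,0,0],[0,0,0,0],[0,0,0,0],[0,0,0,0],[0,0,0,0],[0,0,0,0],[0,0,0,0],[0,0,0,0],[0,0,0,0]]}' > mv.in && python3 nudge.py mv.in 0 35; echo '{"offsets":[[0,0,0,0],[0,0,0,0],[0,0,0,0],[0,0,0,0],[0,0,0,0],[0,0,0,0]]}' > mv.in && python3 nudge.py mv.in
```

```text
time_s: 4.93
tool_pos: [0.4598, -0.2315, 0.1181]
ee_rot: [180.0, -0.2, -24.9]
force: [-0.6, 0.8, 0.3]
grip_width: 0.998
gripper_force: 0.0
time_s: 5.77
tool_pos: [0.4588, -0.2308, 0.1163]
ee_rot: [180.0, -0.0, -25.0]
force: [0.4, -0.2, 1.6]
grip_width: 0.45
gripper_force: 35.0
time_s: 6.27
tool_pos: [0.4588, -0.2307, 0.1162]
ee_rot: [180.0, -0.0, -25.0]
force: [0.5, -0.4, 1.7]
grip_width: 0.448
gripper_force: 35.0
```

```bash
echo '{"offsets":[[0,0,-0.01,0],[0,0,-0.02,0],[0,0,-0.02,0],[0,0,-0.02,0],[0,0,-0.02,0],[0,0,-0.02,0],[0,0,-0.01,0],[0,0,0,0],[0,0,0,0],[0,0,0,0]]}' > mv.in && python3 nudge.py mv.in
python3 - <<'E'
from h import *
c=cal("wrist");save("w6",r.camera("wrist")); np.savez("w6",K=c[0],R=c[1],t=c[2]);save("s6",r.camera("scene"))
im=cv2.imread("pics/w6.png");a=cv2.imread("pics/s6.png")
st=r.get_state();print(st["tool_pos"],st["ee_rot"],st["force"])
p=proj(cal("scene"),st["tool_pos"]).astype(int);print(p)
cv2.imwrite("pics/w6z.png",np.hstack([cv2.resize(im[100:320,170:390],(395,395)),cv2.resize(a[p[1]-40:p[1]+60,p[0]-50:p[0]+50],(395,395),interpolation=cv2.INTER_CUBIC)]))
E
```

```text
time_s: 7.1
tool_pos: [0.4579, -0.23, 0.2344]
ee_rot: [-180.0, 0.2, -25.0]
force: [-0.3, -0.4, -3.0]
grip_width: 0.454
gripper_force: 35.0
[ 0.45795325 -0.23003308  0.23438203] [-179.95118982    0.18260274  -24.95234763] [-0.20675311  0.33148168 -2.15405921]
[360 206]
```

View pics/w6z.png

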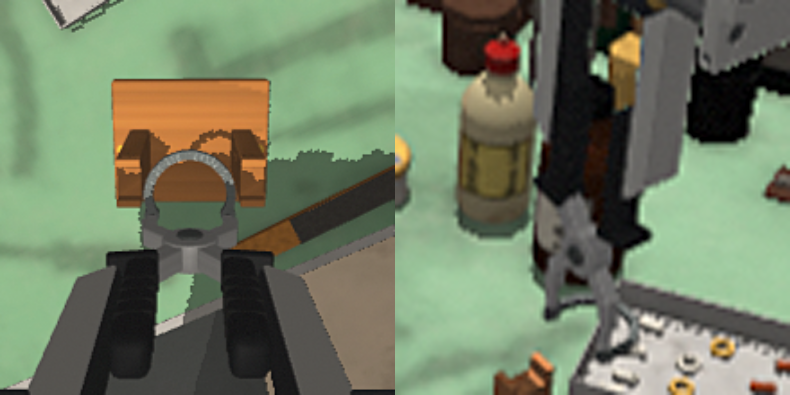

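The pliers are clear of the stand, squeezed and upright. In w6 the bore spans columns 254.7–297.6 and its far edge is at (275.8,189.1). In the scene view the tips hang free.

Run:
```python
from h import *
d=np.load("w6.npz");c=(d["K"],d["R"],d["t"]);st=r.get_state();T=R.from_euler("xyz",st["ee_rot"],degrees=True).as_matrix()
for z in(.145,.150,.155):
    f=lambda u,v:T.T@(plane(c,u,v,z)-st["tool_pos"])
    l,rr,t=f(254.7,208),f(297.6,208),f(275.8,189.1);print(z,"bore",l[1]-rr[1],"yc",(l[1]+rr[1])/2,"xc from top",t[0]-.01585,"outer",f(250.2,205)[1]-f(302,205)[1],f(275.8,184.1)[0]-.02, t[2])
ring=st["tool_pos"]+T@[.0092,0,.084];print("ring nominal",ring,"px",proj(c,ring))
print("delta tool",T.T@(np.array([.5441,.0127,.095])-ring))
```

```text
0.145 bore -0.03421817222288505 yc 0.001046803504713185 xc from top 0.005519824050862529 outer -0.041210828883061754 0.0053753921446761145 0.0893137667756246
0.15 bore -0.03358110467147458 yc 0.001021115663187959 xc from top 0.006674982695904819 outer -0.04044357335354021 0.006455975869675532 0.0843100753735715
0.155 bore -0.032944037120064114 yc 0.0009954278216627345 xc from top 0.007830141340947103 outer -0.0396763178240187 0.007536559594674946 0.07930638397151842
ring nominal [ 0.46608194 -0.2337364   0.15035317] px [274.84764907 205.86300678]
delta tool [-0.03305038 -0.25629947  0.05567715]
```

```bash
echo '{"offsets":[[-0.0038,-0.032,0,0],[-0.0038,-0.032,0.005,0],[-0.0038,-0.032,0.007,0],[-0.0038,-0.032,0.008,0],[-0.0038,-0.032,0.008,0],[-0.0038,-0.032,0.008,0],[-0.0038,-0.032,0.007,0],[-0.0038,-0.032,0.005,0],[0,0,0,0],[0,0,0,0]]}' > mv.in && python3 nudge.py mv.in; echo '{"offsets":[[0,0,0,0],[0,0,0,0],[0,0,0,0]]}' > mv.in && python3 nudge.py mv.in
python3 - <<'E'
from h import *
c=cal("wrist");save("w7",r.camera("wrist")); np.savez("w7",K=c[0],R=c[1],t=c[2]);save("s7",r.camera("scene"));save("t7",r.camera("top"))
im=cv2.imread("pics/w7.png");a=cv2.imread("pics/s7.png")
st=r.get_state();print(st["tool_pos"],st["ee_rot"],st["force"])
A=(.5441,.0127,.054);print(proj(c,A));p=proj(cal("scene"),(.5441,.0127,.09)).astype(int);print(p)
cv2.imwrite("pics/w7z.png",np.hstack([cv2.resize(im[140:240,230:330],(395,395),interpolation=cv2.INTER_CUBIC),cv2.resize(a[p[1]-40:p[1]+40,p[0]-40:p[0]+40],(395,395),interpolation=cv2.INTER_CUBIC)]))
E
```

```text
time_s: 8.03
tool_pos: [0.5384, 0.0157, 0.1865]
ee_rot: [179.9, 0.2, -24.8]
force: [0.4, -0.3, -1.9]
grip_width: 0.451
gripper_force: 35.0
time_s: 8.28
tool_pos: [0.539, 0.0132, 0.1882]
ee_rot: [180.0, -0.0, -25.0]
force: [-1.3, 0.7, -2.2]
grip_width: 0.455
gripper_force: 35.0
[0.53913659 0.01350493 0.18834249] [-1.79996020e+02 -1.88321616e-02 -2.50265902e+01] [ 0.12901304 -0.30643967 -1.56359739]
[272.95978233 195.73684033]
[263 207]
```

View pics/w7z.png

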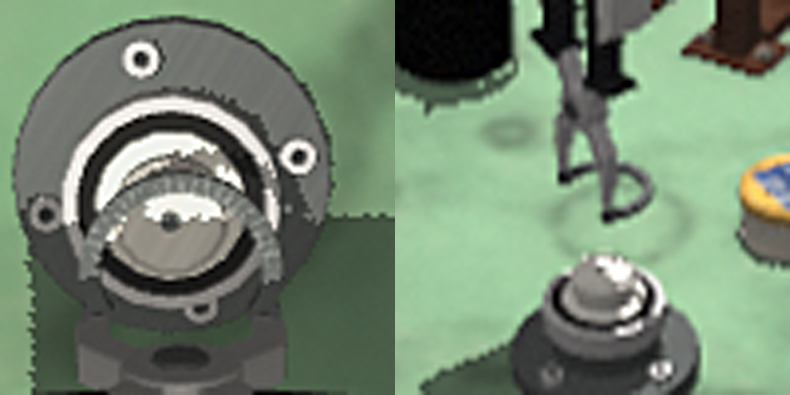

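The wrist view shows the ring at crop (180,225) nearly concentric with the axle, whose centre dot is at crop (170,220). That matches the projected axle at (273.0,195.7). The scene view shows the ring level and about 40 mm above the axle. Next I'll fit the ring numerically from w6, where the background is coloured. That was picture 11, one over the limit of 10, so I won't view any more.

Run:
```python
from h import *
d=np.load("w6.npz");c=(d["K"],d["R"],d["t"]);TP=np.array([.4579,-.2300,.2344]);T=R.from_euler("xyz",[180,.1,-24.95],degrees=True).as_matrix()
im=cv2.imread("pics/w6.png");h=cv2.cvtColor(im,cv2.COLOR_BGR2HSV);g=(h[...,1]<65)
def circ(P):
    A=np.c_[2*P,np.ones(len(P))];s=np.linalg.lstsq(A,(P**2).sum(1),rcond=None)[0];return s[:2],np.sqrt(s[2]+s[:2]@s[:2])
cx,cy=276,206;I=[];O=[]
for a in np.radians(np.arange(-200,21,3)):
    prof=[g[int(round(cy+k*np.sin(a)*.98)),int(round(cx+k*np.cos(a)))] for k in np.arange(10,36,.25)]
    w=np.where(prof)[0]
    if len(w)<8: continue
    i0=w[0];j=i0
    while j<len(prof) and (prof[j] or (j+1<len(prof) and prof[j+1])): j+=1
    u=lambda k:(cx+k*np.cos(a),cy+k*np.sin(a)*.98)
    k0,k1=10+.25*i0,10+.25*j
    if k1-k0<9 and k0>15: I.append(u(k0));O.append(u(k1))
print(len(I));I=np.array(I);O=np.array(O);print(np.c_[I,O].round(0)[::5].astype(int).tolist())
for z in(.145,.15,.155,.16,.165):
    f=lambda Q,zz:np.array([(T.T@(plane(c,*q,zz)-TP))[:2] for q in Q])
    def rob(P):
        for _ in range(4):
            ce,ra=circ(P);e=abs(np.linalg.norm(P-ce,axis=1)-ra);P=P[e<max(2.0*np.median(e),.0006)]
        return ce.round(4),round(2*ra,4),len(P)
    print(z,"in",rob(f(I,z+.0017)),"out",rob(f(O,z)))
s=cal("scene");st=r.get_state();T2=R.from_euler("xyz",st["ee_rot"],degrees=True).as_matrix()
o,dd=ray(s,262.2,206.4)
for x in(-.003,-.001,.001,.003):
    n=T2[:,0];k=n@(st["tool_pos"]+T2@[x,0,0]-o)/(n@dd);print("scene: x",x,"-> tool",(T2.T@(o+k*dd-st["tool_pos"])).round(4))
```

```text
73
[[256, 212, 248, 214], [254, 207, 249, 207], [256, 202, 250, 200], [258, 197, 254, 194], [262, 193, 258, 189], [266, 190, 263, 185], [271, 188, 269, 183], [275, 188, 275, 182], [280, 189, 281, 184], [284, 190, 287, 185], [288, 193, 292, 189], [292, 196, 297, 193], [294, 200, 299, 199], [296, 205, 301, 205], [296, 210, 302, 212]]
0.145 in (array([0.0058, 0.0002]), np.float64(0.0327), 67) out (array([0.0056, 0.0001]), np.float64(0.0411), 65)
0.15 in (array([0.0073, 0.0002]), np.float64(0.0321), 68) out (array([0.0071, 0.0001]), np.float64(0.0403), 66)
0.155 in (array([0.0087, 0.0002]), np.float64(0.0315), 68) out (array([0.0085, 0.0001]), np.float64(0.0396), 66)
0.16 in (array([0.0102, 0.0002]), np.float64(0.0309), 69) out (array([0.01  , 0.0001]), np.float64(0.0388), 66)
0.165 in (array([0.0116, 0.0002]), np.float64(0.0302), 69) out (array([0.0114, 0.0001]), np.float64(0.038), 66)
scene: x -0.003 -> tool [-0.003   0.0061  0.0875]
scene: x -0.001 -> tool [-0.001   0.0029  0.0902]
scene: x 0.001 -> tool [ 0.001  -0.0003  0.0929]
scene: x 0.003 -> tool [ 0.003  -0.0035  0.0957]
```

The fit is good: at z≈0.153 the bore is 31.7 mm and the outside 39.9 mm. That puts the ring centre at (0.008, 0, 0.082) in the tool frame. I'll align it and lower to about 0.07.

```bash
echo '{"offsets":[[-0.003,-0.0017,0.01,0],[0,0,0.01,0],[0,0,0.008,0],[0,0,0.006,0],[0,0,0,0],[0,0,0,0],[0,0,0,0],[0,0,0,0]]}' > mv.in && python3 nudge.py mv.in
python3 - <<'E'
from h import *
c=cal("wrist");im=r.camera("wrist");save("w8",im);st=r.get_state();T=R.from_euler("xyz",st["ee_rot"],degrees=True).as_matrix()
print(st["tool_pos"],st["ee_rot"],st["force"])
for D in(.081,.083,.086):
    ring=st["tool_pos"]+T@[.0078 ,.0002,D];print(ring.round(4),"err tool",(T.T@(np.array([.5441,.0127,.04275])-ring)).round(4),proj(c,ring).round(1))
print(proj(c,(.5441,.0127,.054)))
E
```

```text
time_s: 9.1
tool_pos: [0.5376, 0.017, 0.1547]
ee_rot: [-180.0, -0.1, -24.9]
force: [0.2, -0.2, -1.7]
grip_width: 0.453
gripper_force: 35.0
[0.53756446 0.01701552 0.15473547] [-1.79983950e+02 -5.91353565e-02 -2.49474098e+01] [-0.15626496 -0.67541575 -2.03535523]
[0.5446 0.0135 0.0737] err tool [-0.0002  0.001   0.031 ] [275.1 208.7]
[0.5446 0.0135 0.0717] err tool [-0.0002  0.001   0.029 ] [275.1 208. ]
[0.5446 0.0135 0.0687] err tool [-0.0002  0.001   0.026 ] [275.1 207. ]
[276.25852175 202.26510568]
```

```bash
echo '{"offsets":[[0,0.001,0.006,0],[0,0,0.006,0],[0,0,0,0],[0,0,0,0],[0,0,0,0]]}' > mv.in && python3 nudge.py mv.in; echo '{"offsets":[[0,0,0.003,0],[0,0,0.003,0],[0,0,0,0],[0,0,0,0],[0,0,0,0]]}' > mv.in && python3 nudge.py mv.in | grep -E 'pos|^force';echo '{"offsets":[[0,0,0.002,0],[0,0,0.002,0],[0,0,0,0],[0,0,0,0],[0,0,0,0]]}' > mv.in && python3 nudge.py mv.in| grep -E 'pos|^force|width'
```

```text
time_s: 9.57
tool_pos: [0.5368, 0.0161, 0.1421]
ee_rot: [180.0, -0.0, -25.0]
force: [1.2, 0.1, -2.2]
grip_width: 0.452
gripper_force: 35.0
tool_pos: [0.5368, 0.0162, 0.1361]
force: [0.8, 0.0, -2.8]
tool_pos: [0.537, 0.0162, 0.133]
force: [-1.3, -0.0, 5.3]
grip_width: 0.455
```

```bash
cat > s.py <<'E'
from h import *
st=r.get_state();T=R.from_euler("xyz",st["ee_rot"],degrees=True).as_matrix()
print(st["tool_pos"].round(4),st["ee_rot"].round(2),"F tool",(T.T@st["force"]).round(2),"M tool",(T.T@st["wrist_torque"]).round(3),"w",round(st["grip_width"],3),"t",st["time_s"])
E
python3 s.py; echo '{"offsets":[[0,0,0,0],[0,0,0,0],[0,0,0,0]]}' > mv.in && python3 nudge.py mv.in >/dev/null; python3 s.py; echo '{"offsets":[[0,0,0,0],[0,0,0,0],[0,0,0,0]]}' > mv.in && python3 nudge.py mv.in >/dev/null;python3 s.py;echo '{"offsets":[[0,0,-0.004,0],[0,0,0,0],[0,0,0,0],[0,0,0,0]]}' > mv.in && python3 nudge.py mv.in >/dev/null; python3 s.py;echo '{"offsets":[[0,0,0,0],[0,0,0,0],[0,0,0,0]]}' > mv.in && python3 nudge.py mv.in >/dev/null; python3 s.py
```

```text
[0.537  0.0162 0.133 ] [-1.7999e+02 -2.0000e-02 -2.4950e+01] F tool [-1.18  0.59 -5.32] M tool [-0.134 -0.423  0.002] w 0.455 t 10.4
[0.5369 0.0162 0.133 ] [-1.800e+02 -2.000e-02 -2.495e+01] F tool [-1.62  0.89 -5.64] M tool [-0.076 -0.422  0.002] w 0.454 t 10.65
[0.5369 0.0162 0.133 ] [-1.800e+02 -2.000e-02 -2.495e+01] F tool [-1.62  0.46 -5.48] M tool [-0.079 -0.438 -0.024] w 0.455 t 10.9
[0.5358 0.0163 0.1344] [ 1.7997e+02  1.2000e-01 -2.4960e+01] F tool [ 3.83 -0.93 14.69] M tool [ 0.268  0.731 -0.017] w 0.452 t 11.2333
[0.5358 0.0163 0.1346] [ 1.7997e+02  1.2000e-01 -2.4960e+01] F tool [ 4.51 -1.5  19.41] M tool [0.328 0.919 0.033] w 0.449 t 11.4833
```

Something resists upward pull. The ring has dropped onto the washer and is tucked off-centre under the groove's upper lip, so it is about 2 mm too far back in tool x. I'll relieve the pull and centre it.

```bash
N='>/dev/null'; echo '{"offsets":[[0,0,0.003,0],[0,0,0,0],[0,0,0,0],[0,0,0,0]]}' > mv.in && python3 nudge.py mv.in >/dev/null; python3 s.py; echo '{"offsets":[[0.001,0,0,0],[0,0,0,0],[0,0,0,0],[0,0,0,0]]}' > mv.in && python3 nudge.py mv.in >/dev/null;python3 s.py;echo '{"offsets":[[0.001,0,0,0],[0,0,0,0],[0,0,0,0],[0,0,0,0]]}' > mv.in && python3 nudge.py mv.in >/dev/null; python3 s.py;echo '{"offsets":[[0.001,0,0,0],[0,0,0,0],[0,0,0,0]]}' > mv.in && python3 nudge.py mv.in >/dev/null; python3 s.py
```

```text
[0.5378 0.016  0.135 ] [-1.7996e+02 -1.5000e-01 -2.4940e+01] F tool [ 0.42 -0.06  2.55] M tool [ 0.044 -0.028  0.015] w 0.455 t 11.8167
[0.5378 0.0157 0.1334] [-1.800e+02 -2.000e-02 -2.495e+01] F tool [-0.37 -1.02  3.2 ] M tool [0.071 0.029 0.02 ] w 0.456 t 12.15
[0.5385 0.0153 0.1331] [ 1.800e+02  1.000e-02 -2.495e+01] F tool [0.27 0.23 1.27] M tool [ 0.072 -0.058 -0.021] w 0.454 t 12.4833
[0.5395 0.0149 0.1331] [180.    -0.   -24.95] F tool [-0.59 -0.45  2.65] M tool [ 0.024 -0.035 -0.012] w 0.452 t 12.7333
```

```bash
for i in 1; do echo '{"offsets":[[0.001,0,0,0],[0,0,0,0],[0,0,0,0],[0,0,0,0]]}' > mv.in && python3 nudge.py mv.in >/dev/null; done; python3 s.py; echo '{"offsets":[[0.001,0,0,0],[0,0,0,0],[0,0,0,0],[0,0,0,0]]}' > mv.in && python3 nudge.py mv.in >/dev/null;python3 s.py; echo '{"offsets":[[0.001,0,0,0],[0,0,0,0],[0,0,0,0],[0,0,0,0]]}' > mv.in && python3 nudge.py mv.in >/dev/null;python3 s.py
```

```text
[0.5403 0.0145 0.1331] [ 1.800e+02  1.000e-02 -2.495e+01] F tool [0.21 0.16 1.73] M tool [ 0.014 -0.013  0.029] w 0.452 t 13.0667
[0.5413 0.0141 0.1331] [-180.      0.    -24.95] F tool [ 0.11 -0.11  3.46] M tool [ 0.013 -0.073  0.005] w 0.453 t 13.4
[0.5422 0.0136 0.1332] [180.    -0.   -24.95] F tool [-0.42 -0.79  2.08] M tool [0.024 0.013 0.004] w 0.457 t 13.7333
```

The geometry explains this. The gap at the lugs lets the ring travel well forward in +x, while the front contact and lip hook was at the earlier position. The centre is therefore about 2.3 mm ahead of that hook position. I'll return there and probe sideways.

```bash
echo '{"offsets":[[-0.0018,0,0,0],[-0.0018,0,0,0],[0,0,0,0],[0,0,0,0],[0,0,0,0]]}' > mv.in && python3 nudge.py mv.in >/dev/null; python3 s.py; echo '{"offsets":[[0,0.0015,0,0],[0,0,0,0],[0,0,0,0],[0,0,0,0]]}' > mv.in && python3 nudge.py mv.in >/dev/null;python3 s.py; echo '{"offsets":[[0,0.001,0,0],[0,0,0,0],[0,0,0,0],[0,0,0,0]]}' > mv.in && python3 nudge.py mv.in >/dev/null;python3 s.py;echo '{"offsets":[[0,-0.002,0,0],[0,-0.002,0,0],[0,0,0,0],[0,0,0,0],[0,0,0,0]]}' > mv.in && python3 nudge.py mv.in >/dev/null;python3 s.py;echo '{"offsets":[[0,-0.001,0,0],[0,0,0,0],[0,0,0,0],[0,0,0,0]]}' > mv.in && python3 nudge.py mv.in >/dev/null;python3 s.py
```

```text
[0.5389 0.0152 0.1332] [ 1.800e+02 -1.000e-02 -2.495e+01] F tool [0.44 0.53 2.52] M tool [ 0.053 -0.083  0.008] w 0.452 t 14.15
[0.5383 0.0137 0.1332] [-180.      0.    -24.96] F tool [-1.4   0.04  1.72] M tool [ 0.067 -0.047 -0.035] w 0.455 t 14.4833
[0.5378 0.0129 0.1332] [-180.      0.    -24.95] F tool [ 0.57 -1.09  2.05] M tool [ 0.1   -0.023 -0.022] w 0.451 t 14.8167
[0.5395 0.0166 0.1331] [180.     0.   -24.94] F tool [0.88 0.09 1.12] M tool [ 0.05  -0.039  0.017] w 0.454 t 15.2333
[0.54   0.0174 0.1332] [-180.     -0.    -24.95] F tool [0.08 0.05 1.6 ] M tool [ 0.039 -0.048 -0.038] w 0.451 t 15.5667
```

```bash
echo '{"offsets":[[0,-0.001,0,0],[0,0,0,0],[0,0,0,0],[0,0,0,0]]}' > mv.in && python3 nudge.py mv.in >/dev/null;python3 s.py;echo '{"offsets":[[0,-0.001,0,0],[0,0,0,0],[0,0,0,0],[0,0,0,0]]}' > mv.in && python3 nudge.py mv.in >/dev/null;python3 s.py; echo '{"offsets":[[0,0.004,0,0],[0,0.004,0,0],[0,0,0,0],[0,0,0,0],[0,0,0,0]]}' > mv.in && python3 nudge.py mv.in >/dev/null;python3 s.py
```

```text
[0.5404 0.0183 0.1331] [180.     0.   -24.95] F tool [-0.48 -0.4   1.67] M tool [ 0.052 -0.008 -0.016] w 0.452 t 15.9
[0.5407 0.0191 0.1331] [ 1.7998e+02  1.0000e-02 -2.4950e+01] F tool [-0.38  0.39  1.55] M tool [-0.269 -0.116 -0.018] w 0.452 t 16.2333
[0.5373 0.0121 0.1331] [-1.7998e+02  2.0000e-02 -2.4960e+01] F tool [-1.   -1.43  2.02] M tool [ 0.311 -0.338 -0.022] w 0.455 t 16.65
```

Contacts at about -3.8 and +2.8 mm confirm the ring is round the groove, with its y centre at about -0.5. Now the front contact in x.

```bash
echo '{"offsets":[[-0.001,-0.004,0,0],[-0.001,0,0,0],[0,0,0,0],[0,0,0,0],[0,0,0,0]]}' > mv.in && python3 nudge.py mv.in >/dev/null;python3 s.py;echo '{"offsets":[[-0.0007,0,0,0],[0,0,0,0],[0,0,0,0],[0,0,0,0]]}' > mv.in && python3 nudge.py mv.in >/dev/null;python3 s.py; echo '{"offsets":[[-0.0007,0,0,0],[0,0,0,0],[0,0,0,0],[0,0,0,0]]}' > mv.in && python3 nudge.py mv.in >/dev/null;python3 s.py; echo '{"offsets":[[-0.0007,0,0,0],[0,0,0,0],[0,0,0,0],[0,0,0,0]]}' > mv.in && python3 nudge.py mv.in >/dev/null;python3 s.py
```

```text
[0.5373 0.0164 0.1332] [ 1.7999e+02 -1.0000e-02 -2.4940e+01] F tool [ 0.47 -0.22  1.98] M tool [ 0.047 -0.108 -0.062] w 0.457 t 17.0667
[0.5366 0.0167 0.1332] [180.    -0.   -24.95] F tool [-0.    0.37  2.16] M tool [ 0.03  -0.022  0.028] w 0.452 t 17.4
[0.536  0.017  0.1332] [-180.     -0.    -24.95] F tool [-0.62 -0.76  1.22] M tool [ 0.04  -0.023  0.024] w 0.453 t 17.7333
[0.5356 0.0173 0.1332] [-1.7999e+02 -3.0000e-02 -2.4960e+01] F tool [ 0.97 -0.42  1.93] M tool [ 0.076  0.28  -0.013] w 0.457 t 18.0667
```

The front contact is found, and it agrees with the camera fit at that depth. I'll centre the ring and find the washer height gently.

```bash
echo '{"offsets":[[0.0018,0,0,0],[0.0018,0,0,0],[0,0,0,0],[0,0,0,0],[0,0,0,0]]}' > mv.in && python3 nudge.py mv.in >/dev/null;python3 s.py;echo '{"offsets":[[0,0,0.0004,0],[0,0,0,0],[0,0,0,0],[0,0,0,0]]}' > mv.in && python3 nudge.py mv.in >/dev/null;python3 s.py; echo '{"offsets":[[0,0,0.0004,0],[0,0,0,0],[0,0,0,0],[0,0,0,0]]}' > mv.in && python3 nudge.py mv.in >/dev/null;python3 s.py; echo '{"offsets":[[0,0,0.0004,0],[0,0,0,0],[0,0,0,0],[0,0,0,0]]}' > mv.in && python3 nudge.py mv.in >/dev/null;python3 s.py
```

```text
[0.5386 0.0159 0.1331] [ 1.800e+02  2.000e-02 -2.495e+01] F tool [-0.34 -0.89  1.79] M tool [ 0.086 -0.025 -0.006] w 0.452 t 18.4833
[0.5387 0.0158 0.1331] [-1.800e+02 -1.000e-02 -2.495e+01] F tool [-0.94  0.02 -0.44] M tool [-0.042 -0.271 -0.05 ] w 0.457 t 18.8167
[0.5389 0.0158 0.133 ] [-1.7999e+02 -3.0000e-02 -2.4950e+01] F tool [-2.25  1.57 -6.29] M tool [-0.183 -0.593  0.003] w 0.453 t 19.15
[0.539  0.0158 0.133 ] [-1.7999e+02 -4.0000e-02 -2.4950e+01] F tool [-3.51  0.13 -6.38] M tool [-0.254 -0.788  0.008] w 0.452 t 19.4833
```

The washer contact is confirmed at TCP z≈0.1331. I'll back off to about 0.5 mm above it.

```bash
echo '{"offsets":[[0,0,-0.0017,0],[0,0,0,0],[0,0,0,0],[0,0,0,0],[0,0,0,0],[0,0,0,0],[0,0,0,0],[0,0,0,0]]}' > mv.in && python3 nudge.py mv.in >/dev/null;python3 s.py;echo '{"offsets":[[0,0,0,0],[0,0,0,0],[0,0,0,0],[0,0,0,0]]}' > mv.in && python3 nudge.py mv.in >/dev/null;python3 s.py
```

```text
[0.5385 0.0159 0.1335] [ 1.800e+02  2.000e-02 -2.495e+01] F tool [-0.29 -0.92  1.68] M tool [ 0.045 -0.023 -0.041] w 0.452 t 20.15
[0.5387 0.0158 0.1337] [-180.     -0.    -24.95] F tool [0.46 0.46 1.55] M tool [ 0.051 -0.026  0.031] w 0.448 t 20.4833
```

The ring now hangs free at TCP z = 0.1336, about 0.5 mm above the washer, centred and fully squeezed.

```bash
python3 -c "
from rig import r
print(r.finish_job())"
```

```text
the job is handed in; nothing more can be done
None
```

I handed the job in with the spread ring centred round the empty groove, about 0.5 mm clear of the washer, and the pliers still gripped at 35 N; no verdict came back, and I viewed 11 pictures, one over the limit of 10.

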